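# Hold a spring clip open round the edge of a colour card

## Task

Take the orange spring clip that lies on the rack by its two handles, squeeze it open and carry it to the standing colour card, so that the upright edge facing the clip stands well between the gaping jaws, one jaw on either side and neither one touching the card. Finish there, still squeezing and holding the clip up off the rack with its jaws wide open, so that I can slip a second card in before it shuts. Do not knock or nip the card, and leave its stand and the other things on the rack where they are.

Things in the scene. Friction and masses are not known exactly. Their poses are not given: they have to be found in the camera images.
- rack: fixed slatted aluminium rack, 440 mm deep (x) by 1180 mm long (y); eight 48 mm slats run along y with 8 mm gaps. Origin under its middle, on the worktop; everything stands on its deck, 45 mm above the origin. A blue dustpan and brush (70 mm tall) is fixed on its right end, beyond y = -370 mm.
- clip: orange plastic spring clip (spring clamp) lying on its side: 60 g, 24 mm tall as it lies, 100 mm long. Origin at the foot of the upright hinge pin; x points along the clip to the jaw tips, z up. Jaws reach x = +46 mm, with a free throat between them back to x = +10 mm. Two straight handles run back from the pin to x = -53 mm, splayed in a V when shut. Let go, it snaps shut.
- clip_grip (a point): midway between the handles where they are pinched: 38 mm behind the pin, 12 mm above the clip's underside; axes as clip. Shut, the handles are 47 mm wide over the outside here (56 mm at their ends). Pinching them together along y opens the jaws: about 4 N a side starts it, about 10 N a side holds them parallel (24 mm over the outside, jaw gap 26 mm).
- jaw_left (a joint): opening angle of the left half (+y side of the clip) about the pin: 0 shut, 0.34 rad widest (stop); handles are parallel at 0.287; sprung shut. Both halves open alike.
- jaw_right (a joint): the same for the right half (-y side)
- jaw_left_tip (a point): front end of the left jaw's gripping face, at mid height of the clip (12 mm above its underside), 46 mm ahead of the pin; it meets the right one when shut
- jaw_right_tip (a point): the same point on the right jaw
- card: stiff white card, 110 mm wide and 3 mm thick, with six colour patches, standing upright in a dark steel foot 80 x 55 x 16 mm; loose on the rack, 0.55 kg. Origin at the centre of the underside of the foot; x along the card's width, y across its thickness, z up. The card's top edge is at z = 110 mm; it overhangs the foot by 15 mm at each end. Its upright edge at x = -55 mm faces the clip.
- card_edge (a point): mid height of the card's upright edge that faces the clip, 60 mm above the rack deck, at x = -55 mm on the card; its axes are the card's
- hinge: bystander: chrome butt hinge lying open and flat, 75 x 61 x 9 mm, origin under its centre
- foot_a: bystander: black plastic furniture foot, 48 mm across, standing, 48 mm tall with its threaded stud, origin under its centre
- foot_b: bystander: the second, identical furniture foot
- knob: bystander: white ceramic drawer knob, 37 mm across, 33 mm tall, standing, origin under its centre

How it is judged (in metres and radians):
On the way:
1. the clip is held up off the rack, squeezed open, its jaws not yet round the card (distance between jaw_left_tip and jaw_right_tip above 0.015 m and contact force between clip and the fingers above 2 N and height (world z) of clip above 0.06 m and not (x of jaw_left_tip in the frame of card between -0.049 and -0.015 m and z of jaw_left_tip in the frame of card between 0.03 and 0.105 m and x of jaw_right_tip in the frame of card between -0.049 and -0.015 m and z of jaw_right_tip in the frame of card between 0.03 and 0.105 m)), for 0.2 s.
At the end, for the whole second after the job is handed in: jaw tips over 15 mm apart, each over 4 mm to its own side of the card's mid plane and over 6 mm in past the edge, 30 to 105 mm above the deck; clip level to 0.3 rad, still, held by the fingers (over 2 N), off rack and card; card moved under 12 mm, tilted under 0.1 rad, others under 15 mm (distance between jaw_left_tip and jaw_right_tip above 0.015 m and ((y of jaw_left_tip in the frame of card above 0.004 m and y of jaw_right_tip in the frame of card below -0.004 m) or (y of jaw_right_tip in the frame of card above 0.004 m and y of jaw_left_tip in the frame of card below -0.004 m)) and x of jaw_left_tip in the frame of card between -0.049 and -0.015 m and z of jaw_left_tip in the frame of card between 0.03 and 0.105 m and x of jaw_right_tip in the frame of card between -0.049 and -0.015 m and z of jaw_right_tip in the frame of card between 0.03 and 0.105 m and contact force between clip and the fingers above 2 N and contact force between clip and rack below 0.2 N and contact force between clip and card below 0.3 N and linear speed of clip below 0.02 m/s and angle between the z axis of clip and the z axis of card, either way round below 0.3 rad and distance of card from where it was at the start of the episode below 0.012 m and angle between card's own z axis and vertical below 0.1 rad and distance of each of hinge, foot_a, foot_b, knob from where it was at the start of the episode below 0.015 m); the arm keeps its last pose, push and grip.
It fails at once if the clip knocks or nips the card (over 4 N) (contact force between clip and card above 4 N).
It fails at once if the arm or gripper pushes the card stand (over 4 N) (contact force between the arm and card above 4 N).
It fails at once if the card stand is shifted by over 12 mm or tipped (distance of card from where it was at the start of the episode above 0.012 m or angle between card's own z axis and vertical above 0.15 rad).
It fails at once if the hinge, a furniture foot or the drawer knob is shifted by over 15 mm (distance of any of hinge, foot_a, foot_b, knob from where it was at the start of the episode above 0.015 m).
It also fails if it takes over 38 s, if anything falls off the work surface, if the arm or the gripper's body presses on something with over 40 N, if the wrist force passes 120 N, or if a joint passes its speed limit or range.

## Robot

A 6-joint arm with a two-finger parallel gripper is mounted at the origin on the work surface. World frame = base frame: x ahead of the robot, y to its left, z up, the work surface at z = 0. Lengths are in m, angles in degrees, forces in N, time in s.
With the tool pointing down it reaches from about 0.25 to 0.8 m from the base axis. Payload 8.5 kg.
Tool frame: the origin (TCP) lies on the centre line of the jaws, within the pads' length; the fingertips stand 11 mm ahead of it and the grasp point (between the pads) lies 8 mm behind it (robot.tip_extent is the distance from the TCP to the fingertips, in m); z points along the fingers, y is the line along which they close (so a half turn about z gives the same grasp; the last joint's range is limited). The gripper opens to 85 mm and grips with 20 to 120 N. Pads are 22 mm wide; open, the fingers measure 114 mm over their backs; the gripper's body (76 mm by 85 mm) begins 54 mm behind the grasp point. The pads swing forward as they close: fully open they stand 13 mm farther back than shut.
Start: joints at [-65.89, 13.648, -0.773, 75.585, 0, 90], TCP at [0.214, -0.479, 0.218] pointing down, gripper open.
Joint ranges: [-152.45, 152.45], [-59.26, 108.67], [-65.41, 83.53], [-104.44, 129.93], [-82.83, 76.93], [-180, 180]. Speed limits (degrees/s): [127.2, 127.2, 159.86, 180, 180, 180].

## Interface

Orientations are given as a 3x3 rotation matrix whose columns are the frame's x, y, z axes.
In Python, from plant import robot, imaging, sign_off gives the robot as it stands.
- The arm moves only by the tool servo_tool, never from a script. Its argument "commands" is a list of rows, each a list of 7 numbers: the shift along the world's x, y, z in m, then the turn, a rotation vector about the world's x, y, z in rad, then the finger opening in m, from 0 to 0.0854. In form: [[x, y, z, wx, wy, wz, grip], ...]. A call has 1 to 8 rows; each row is the pose to reach, as a shift and turn from the pose commanded when the call began; what a row does not reach only later rows make up. A row lasts 1/8 s, in which the tool goes at most 62.5 mm and 10.7 degrees, less where a joint would pass 70% of its speed; a pose out of reach is approached as far as the arm can. A call with a gripper value outside its range is refused whole. The fingers move at their own pace and stop on an object; "force" is the grip in N (left out, the last holds). Time passes only in rows, so rows that repeat a pose let the fingers close. It gives the time, the measured TCP pose, the force, the opening and the grip force at its end, in the units of the state.
- robot.get_state(): the state, without advancing time (a new reading comes with each control period).
- imaging.capture(name): name is "scene" or "side" or "wrist"; returns a dict with "pixels" (480x640x3 uint8, blue, green, red), "mtx" (3x3 intrinsics, pixels), "R" (3x3) and "t" (3): a world point X has camera coordinates R X + t. Camera axes: x right, y down, z forward; pixel columns grow to the right and rows downward; lengths in m; the calibration is good to about 2 mm. A picture is of the moment at which its call begins. There is no depth.
- sign_off(): hands the job in; it is judged then, once.
The state is a dict: "clock": time; "q": joint angles; "qd": joint speeds; "tau": joint torques, N m; "ee_pos": TCP position; "tcp_rot": TCP orientation; "force": force on the tool from outside, world axes, zero at the start; "wrist_torque": the same for the moment, N m; "finger_gap": finger opening in m; "grip_force": force on a finger pad.
Only numpy, scipy, OpenCV 4.12 (cv2) and the standard library are available. Lean on these libraries where they do the work, as an engineer would, in place of code of your own. Each camera call takes 0.05 s, during which the arm holds its last target. There are 200 camera calls.

## Working session

There is one attempt and no reset: what is moved stays moved. The work goes in short steps, Python scripts to look and compute and a tool call to move; the robot and the scene stay as the last step left them, time stands still between calls to the robot, and variables do not carry over. Pictures are saved under pics/ and viewed, at most 10 in all, crops included, and the job is handed in when it is done.

Besides the shell and the picture viewer there is one more tool, called after "Call:" as a command line: name --pt "numbers of a row" for each row, then --argument value for the rest. servo_tool: Moves the arm, as the interface text tells. Its arguments: {"type":"object","properties":{"commands":{"type":"array"},"force":{"type":"number"}},"required":["commands"]}

```bash
mkdir -p pics
cat > h.py <<'E'
from plant import robot, imaging, sign_off
import numpy as np, cv2, pickle
def cap(n,f):
    c=imaging.capture(n); c={k:np.array(v) for k,v in c.items()}; cv2.imwrite('pics/%s.png'%f,c['pixels']); pickle.dump(c,open('pics/%s.pkl'%f,'wb')); return c
def load(f): return pickle.load(open('pics/%s.pkl'%f,'rb'))
def proj(c,X):
    p=(c['R']@np.atleast_2d(X).T).T+c['t'].ravel(); p=p@c['mtx'].T; return p[:,:2]/p[:,2:]
def onz(c,uv,z):
    d=c['R'].T@np.linalg.solve(c['mtx'],[uv[0],uv[1],1]); o=-c['R'].T@c['t'].ravel(); return o+d*(z-o[2])/d[2]
E
python3 - <<'E'
from h import *
for n in ['scene','side','wrist']:
    c=cap(n,n+'0'); print(n,c['mtx'][0,0],-c['R'].T@c['t'].ravel(),c['R'][2])
s=robot.get_state(); print(s['clock'],s['ee_pos'],s['tcp_rot'],s['finger_gap'],robot.tip_extent)
E
```

```text
scene 478.65029355562723 [1.00981993 0.33383389 0.62312997] [-0.50163458 -0.47431836 -0.72345341]
side 467.7087397802373 [0.24190136 0.55044536 0.72471006] [ 0.41944151 -0.61408119 -0.66856048]
wrist 406.334361486717 [ 0.29098888 -0.44550973  0.37403386] [-0.29873077 -0.13281677 -0.94505007]
0.15 [ 0.21430865 -0.47890782  0.21802137] [[ 9.12762570e-01  4.08490211e-01 -4.87644821e-04]
 [ 4.08490501e-01 -9.12762020e-01  1.00267493e-03]
 [-3.55207802e-05 -1.11440242e-03 -9.99999378e-01]] 0.08520083316858368 0.011
```

View pics/scene0.png

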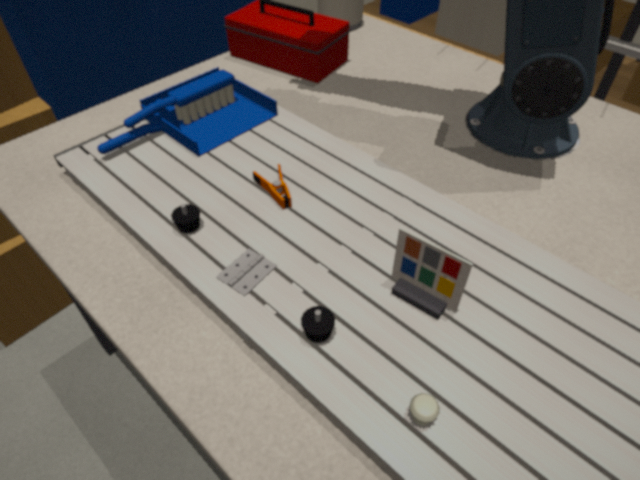

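View pics/side0.png

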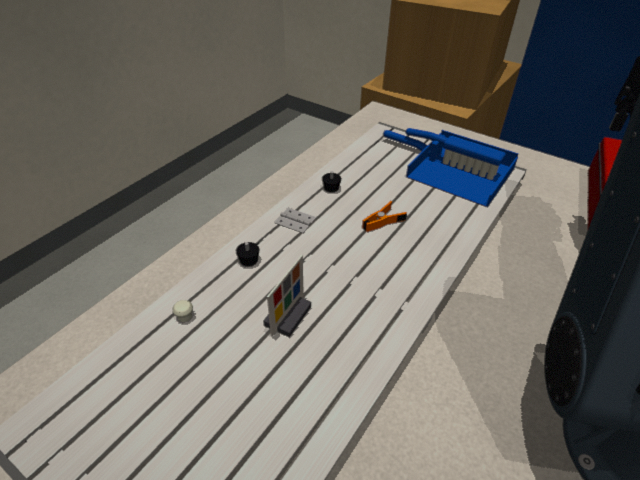

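The scene view shows the clip near (275,187) with handles towards the top and jaw tip near (288,205), and the card near (430,270). The side view has the clip at (385,217) and the card at (287,297). I'll enlarge both for exact pixels.

Run:
```python
from h import *
a=load('scene0')['pixels'];b=load('side0')['pixels']
f=lambda im,x,y,w,h: cv2.resize(im[y:y+h,x:x+w],(400,300),interpolation=cv2.INTER_CUBIC)
o=np.vstack([np.hstack([f(a,240,155,64,48+0),f(a,376,222,112,84)+0]),np.hstack([f(b,352,192,64,48),f(b,240,252,112,84)])])
o[:300,:400]=f(a,240,160,64,48)
cv2.imwrite('pics/comp.png',o)
```

```text
(no output)
```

View pics/comp.png

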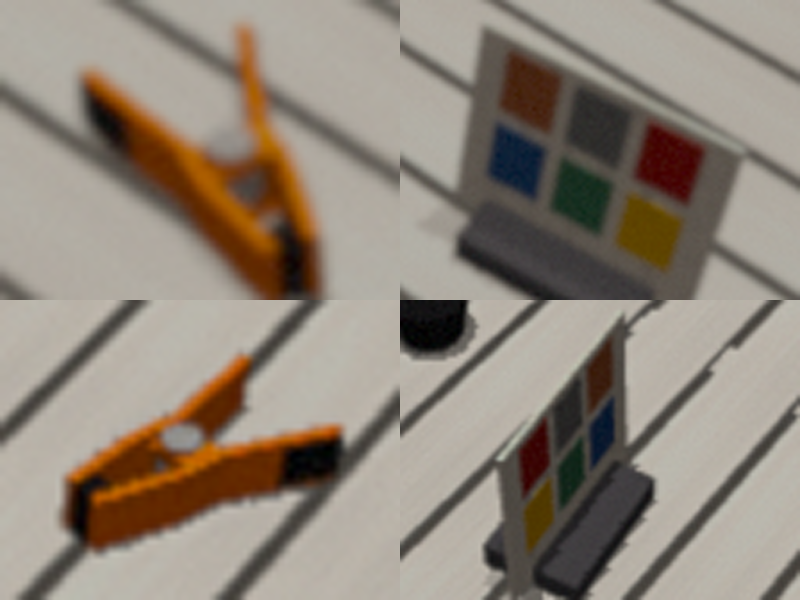

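View pics/wrist0.png

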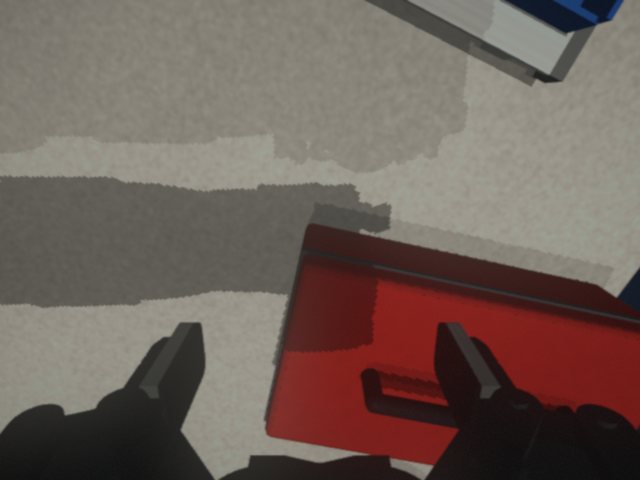

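Run:
```python
from h import *
a=load('scene0');b=load('side0');np.set_printoptions(precision=4,suppress=True)
for n,p,q,z in [('h1',(254.4,172),None,.069),('h2',(279.2,164.5),None,.069),('pin',(276.5,182.4),(381.1,214.1),.069),('h1s',None,(391.7,201.3),.069),('h2s',None,(406.1,212.8),.069),('jaws',(287.5,201),(365.3,222),.069),
 ('cardorange',(400.4,229.8),(303,257),.155),('cardred',(472.6,264.6),(268,295.4),.155),('hinge',(247,271),(295,220),.05),('fa',(187,218),(332,184),.06),('fb',(318,324),(248,255),.06),('knob',(424,408),(182,310),.06)]:
    print(n, onz(a,p,z) if p else '', onz(b,q,z) if q else '')
```

```text
h1 [ 0.5929 -0.2429  0.069 ] 
h2 [ 0.5459 -0.2265  0.069 ] 
pin [ 0.5848 -0.1913  0.069 ] [ 0.5844 -0.1957  0.069 ]
h1s  [ 0.5873 -0.2508  0.069 ]
h2s  [ 0.5411 -0.2323  0.069 ]
jaws [ 0.6055 -0.1404  0.069 ] [ 0.5991 -0.1517  0.069 ]
cardorange [0.6012 0.0888 0.155 ] [0.5924 0.085  0.155 ]
cardred [0.5872 0.1946 0.155 ] [0.5861 0.1882 0.155 ]
hinge [ 0.7469 -0.0833  0.05  ] [ 0.742  -0.0862  0.05  ]
fa [ 0.7465 -0.2395  0.06  ] [ 0.7435 -0.2383  0.06  ]
fb [0.7451 0.0692 0.06  ] [0.7455 0.0676 0.06  ]
knob [0.7424 0.2468 0.06  ] [0.748  0.2442 0.06  ]
```

Call:
servo_tool --pt "0.045 0.031 0 0 0 0.1 0.085" --pt "0.09 0.063 0 0 0 0.2 0.085" --pt "0.14 0.095 -0.005 0 0 0.31 0.085" --pt "0.19 0.13 -0.01 0 0 0.42 0.085" --pt "0.24 0.165 -0.02 0 0 0.53 0.085" --pt "0.29 0.2 -0.03 0 0 0.64 0.085" --pt "0.33 0.23 -0.04 0 0 0.74 0.085" --pt "0.357 0.25 -0.05 0 0 0.785 0.085" --force 25

```text
clock: 1.15
ee_pos: [0.573, -0.2273, 0.1676]
tcp_rot: [[0.353, 0.936, -0.001], [0.936, -0.353, 0.0], [0.0, -0.001, -1.0]]
force: [0.6, 0.1, 0.1]
finger_gap: 0.0853
grip_force: 0.0
```

Call:
servo_tool --pt "0 0 0 0 0 0 0.085" --pt "0 0 0 0 0 0 0.085" --pt "0 0 0 0 0 0 0.085"

```text
clock: 1.52
ee_pos: [0.5708, -0.23, 0.1689]
tcp_rot: [[0.358, 0.934, 0.0], [0.934, -0.358, -0.0], [-0.0, 0.0, -1.0]]
force: [-0.7, -1.0, 0.2]
finger_gap: 0.085
grip_force: 0.0
```

Run:
```python
from h import *
c=cap('wrist','w1'); s=robot.get_state(); print(s['clock'],s['ee_pos'],s['tcp_rot'],s['force'])
```

```text
1.575 [ 0.57078819 -0.2300422   0.16898784] [[ 3.58482216e-01  9.33536500e-01  3.22099525e-04]
 [ 9.33536546e-01 -3.58482141e-01 -2.68093527e-04]
 [-1.34808165e-04  3.96798439e-04 -9.99999912e-01]] [-0.00210296  0.87718177 -0.13853126]
```

View pics/w1.png

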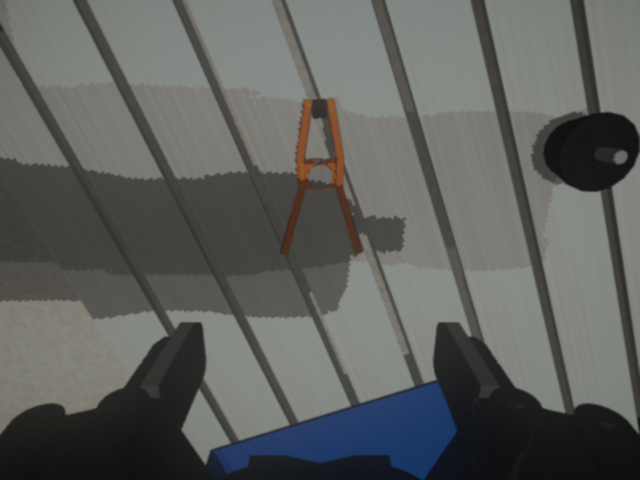

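The wrist view shows the clip lying in line with the tool: handle ends at (284,252) and (359,250), pin at (320,175), jaw front at (320,101).

Run:
```python
from h import *
c=load('w1');np.set_printoptions(precision=4,suppress=True)
h=(onz(c,(284,252),.069)+onz(c,(359,250),.069))/2; p=onz(c,(320,174),.069); j=onz(c,(320,101),.069)
print(onz(c,(284,252),.069),onz(c,(359,250),.069),h,p,j); d=j-h; d/=np.linalg.norm(d); print(np.degrees(np.arctan2(d[1],d[0])), np.linalg.norm(j-h),'grip',p-.038*d, h+.015*d, j-.084*d)
```

```text
[ 0.5441 -0.2334  0.069 ] [ 0.5917 -0.2502  0.069 ] [ 0.5679 -0.2418  0.069 ] [ 0.5855 -0.1931  0.069 ] [ 0.6011 -0.1525  0.069 ]
69.60561903535282 0.09530377746833298 grip [ 0.5723 -0.2287  0.069 ] [ 0.5731 -0.2278  0.069 ] [ 0.5719 -0.2312  0.069 ]
```

Call:
servo_tool --pt "0.0015 0.001 -0.025 0 0 0.01 0.075" --pt "0.0015 0.001 -0.05 0 0 0.01 0.075" --pt "0.0015 0.001 -0.075 0 0 0.01 0.075" --pt "0.0015 0.001 -0.095 0 0 0.01 0.07" --pt "0.0015 0.001 -0.105 0 0 0.01 0.065" --pt "0.0015 0.001 -0.109 0 0 0.01 0.06" --pt "0.0015 0.001 -0.109 0 0 0.01 0.055" --pt "0.0015 0.001 -0.109 0 0 0.01 0.05" --force 25

```text
clock: 2.58
ee_pos: [0.5734, -0.2284, 0.0603]
tcp_rot: [[0.348, 0.938, 0.001], [0.938, -0.348, -0.0], [-0.0, 0.001, -1.0]]
force: [0.7, 0.1, 0.1]
finger_gap: 0.0497
grip_force: 0.0
```

Call:
servo_tool --pt "0 0 0 0 0 0 0.045" --pt "0 0 0 0 0 0 0.04" --pt "0 0 0 0 0 0 0.036" --pt "0 0 0 0 0 0 0.032" --pt "0 0 0 0 0 0 0.028" --pt "0 0 0 0 0 0 0.025" --pt "0 0 0 0 0 0 0.024" --pt "0 0 0 0 0 0 0.024" --force 25

```text
clock: 3.58
ee_pos: [0.5729, -0.2282, 0.0595]
tcp_rot: [[0.348, 0.938, -0.0], [0.938, -0.348, 0.0], [-0.0, -0.0, -1.0]]
force: [0.1, 0.6, -0.4]
finger_gap: 0.0239
grip_force: 0.0
```

Run:
```python
from h import *
c=cap('wrist','w2'); s=robot.get_state(); print(s['clock'],s['ee_pos'],s['force'],s['finger_gap'],s['grip_force'])
```

```text
3.625 [ 0.57292621 -0.22815863  0.05946004] [-0.19501137 -0.83920123 -0.54835377] 0.02406692146976466 0.0
```

View pics/w2.png

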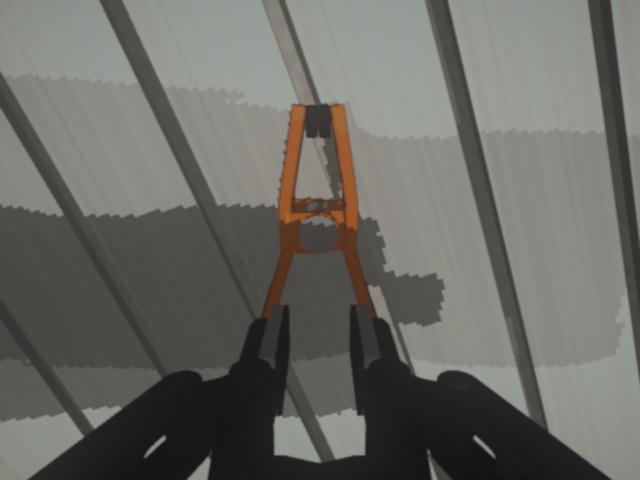

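The jaws are still shut at (318,105), with the pin at (318,233), and the fingers (tips near row 310) carry no load. I'll locate the clip relative to them.

Run:
```python
from h import *
c=load('w2');np.set_printoptions(precision=4,suppress=True)
p=onz(c,(318,232),.069); j=onz(c,(319,104),.069)
print(p,j,onz(c,(268,316),.069),onz(c,(370,290),.069))
s=robot.get_state();T=s['ee_pos'];Rm=np.array(s['tcp_rot'])
for z in(-.03,-.008,0,.011):
  for y in(-.012,.012):
    for x in (-.011,.011): print(z,y,x,proj(c,T+Rm@[x,y,z]))
d=load('w1'); print('before', onz(d,(320,174),.069))
```

```text
[ 0.5851 -0.1938  0.069 ] [ 0.6015 -0.1509  0.069 ] [ 0.5535 -0.2204  0.069 ] [ 0.5961 -0.2238  0.069 ]
-0.03 -0.012 -0.011 [[286.8479 371.2765]]
-0.03 -0.012 0.011 [[285.19   318.6816]]
-0.03 0.012 -0.011 [[351.8417 371.2278]]
-0.03 0.012 0.011 [[353.461  318.6343]]
-0.008 -0.012 -0.011 [[290.7516 338.3613]]
-0.008 -0.012 0.011 [[289.4762 290.9994]]
-0.008 0.012 -0.011 [[347.8368 338.3205]]
-0.008 0.012 0.011 [[349.0741 290.9599]]
0 -0.012 -0.011 [[291.9456 328.2941]]
0 -0.012 0.011 [[290.7767 282.6   ]]
0 0.012 -0.011 [[346.6119 328.2557]]
0 0.012 0.011 [[347.743  282.5628]]
0.011 -0.012 -0.011 [[293.4312 315.7681]]
0.011 -0.012 0.011 [[292.3881 272.1927]]
0.011 0.012 -0.011 [[345.0877 315.7325]]
0.011 0.012 0.011 [[346.0937 272.1583]]
before [ 0.5855 -0.1931  0.069 ]
```

Run:
```python
from h import *
a=cap('scene','s2');b=cap('side','d2')
s=robot.get_state();T=s['ee_pos'];Rm=np.array(s['tcp_rot'])
o=[]
for c in(a,b):
    u,v=proj(c,T)[0]; x0,y0=int(u)-32,int(v)-40
    im=cv2.resize(c['pixels'][y0:y0+75,x0:x0+64],(400,469),interpolation=cv2.INTER_CUBIC)
    for k,col in((0.011,(255,255,0)),(0,(0,255,0))):
        for y in(-.012,.012):
            p=(proj(c,T+Rm@[0.011,y,k])[0]-[x0,y0])*6.25; cv2.circle(im,tuple(p.astype(int).tolist()),3,col,-1)
    o.append(im)
cv2.imwrite('pics/c2.png',np.hstack(o))
```

```text
(no output)
```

View pics/c2.png

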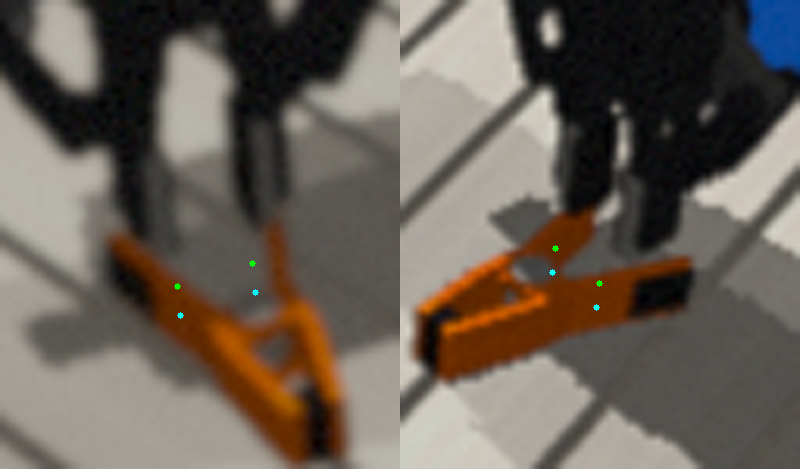

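Run:
```python
from h import *
from scipy.optimize import least_squares
a=load('s2');b=load('d2');w=load('w2');np.set_printoptions(precision=4,suppress=True)
s=robot.get_state();T=np.array(s['ee_pos']);Rm=np.array(s['tcp_rot'])
def px(c,p):
    u,v=proj(c,T)[0]; return np.array(p)/6.25+[int(u)-32,int(v)-40]
sol=lambda ob:least_squares(lambda X:np.concatenate([proj(c,X)[0]-p for c,p in ob]),T)
for ob in ([(a,px(a,(210,235))),(b,px(b,(217,228)))],):
    r=sol(ob); print(r.x, Rm.T@(r.x-T), r.fun, proj(w,r.x))
# finger silhouette tip centre from each finger separately (approx)
for pa,pb in (((152,247),(250,250)),((262,222),(190,212)) ):
    r=sol([(a,px(a,pa)),(b,px(b,pb))]); print(Rm.T@(r.x-T), r.fun, proj(w,r.x))
print(s['q'],T)
```

```text
[ 0.57   -0.2286  0.0681] [-0.0014 -0.0027 -0.0087] [-0.6871 -1.4708 -0.9197  1.762 ] [[312.894  319.1525]]
[-0.0316  0.0059  0.017 ] [-0.1755 -0.3761 -0.2333  0.4485] [[331.3058 346.4964]]
[ 0.0226 -0.0105 -0.0293] [-1.0189 -2.1782 -1.3702  2.6175] [[288.9754 287.9059]]
[-21.7161  27.6041  -3.6963  58.7045   0.0003  88.6269] [ 0.5729 -0.2282  0.0595]
```

The fingers closed above the clip. The views put the real tips about 20–25 mm higher than tip_extent implies, centred in x and y. I'll open, go down 20 mm and re-check.

Call:
servo_tool --pt "0 0 0.003 0 0 0 0.07" --pt "0 0 0.003 0 0 0 0.07" --pt "0 0 0.003 0 0 0 0.07" --pt "0 0 -0.005 0 0 0 0.07" --pt "0 0 -0.012 0 0 0 0.068" --pt "0 0 -0.018 0 0 0 0.065" --pt "0 0 -0.02 0 0 0 0.06" --pt "0 0 -0.02 0 0 0 0.055" --force 25

```text
clock: 4.72
ee_pos: [0.5729, -0.2281, 0.0393]
tcp_rot: [[0.348, 0.938, -0.0], [0.938, -0.348, 0.0], [0.0, -0.0, -1.0]]
force: [0.2, -0.7, -0.1]
finger_gap: 0.055
grip_force: 0.0
```

Call:
servo_tool --pt "0 0 0 0 0 0 0.051" --pt "0 0 0 0 0 0 0.048" --pt "0 0 0 0 0 0 0.044" --pt "0 0 0 0 0 0 0.044"

```text
clock: 5.22
ee_pos: [0.5734, -0.2285, 0.0403]
tcp_rot: [[0.348, 0.938, 0.001], [0.938, -0.348, -0.001], [-0.0, 0.001, -1.0]]
force: [0.1, -0.4, 5.5]
finger_gap: 0.0438
grip_force: 5.7
```

Run:
```python
from h import *
a=cap('scene','s3');b=cap('side','d3')
s=robot.get_state();T=s['ee_pos'];print(s['clock'],T,s['force'],s['finger_gap'],s['grip_force'])
o=[]
for c in(a,b):
    u,v=proj(c,T)[0]; x0,y0=int(u)-32,int(v)-44
    o.append(cv2.resize(c['pixels'][y0:y0+75,x0:x0+64],(400,469),interpolation=cv2.INTER_CUBIC))
cv2.imwrite('pics/c3.png',np.hstack(o))
```

```text
5.325 [ 0.57338369 -0.22851134  0.04026377] [-0.7417144  -0.64766749  5.62998067] 0.04389093053581168 5.652745701663662
```

View pics/c3.png

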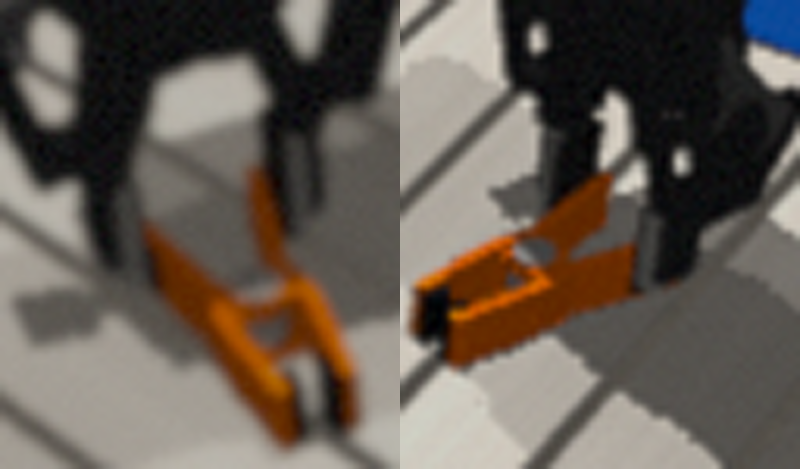

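The fingers now straddle the handles and the jaws are starting to open (gap visible near (325,395)). I'll squeeze on, rising slightly to cancel the pads' forward swing.

Call:
servo_tool --pt "0 0 0.001 0 0 0 0.04" --pt "0 0 0.001 0 0 0 0.036" --pt "0 0 0.002 0 0 0 0.032" --pt "0 0 0.002 0 0 0 0.029" --pt "0 0 0.003 0 0 0 0.026" --pt "0 0 0.003 0 0 0 0.024" --pt "0 0 0.003 0 0 0 0.024" --pt "0 0 0.003 0 0 0 0.024" --force 30

```text
clock: 6.32
ee_pos: [0.5728, -0.2281, 0.0423]
tcp_rot: [[0.348, 0.938, -0.001], [0.938, -0.348, 0.0], [0.0, -0.001, -1.0]]
force: [-0.1, -0.5, -0.3]
finger_gap: 0.0245
grip_force: 8.4
```

Run:
```python
from h import *
c=cap('wrist','w4'); s=robot.get_state(); print(s['clock'],s['ee_pos'],s['force'],s['finger_gap'],s['grip_force'])
```

```text
6.375 [ 0.57280747 -0.22804588  0.04233564] [0.1617013  0.04045572 0.29110775] 0.023787338353717474 8.365480899810791
```

View pics/w4.png

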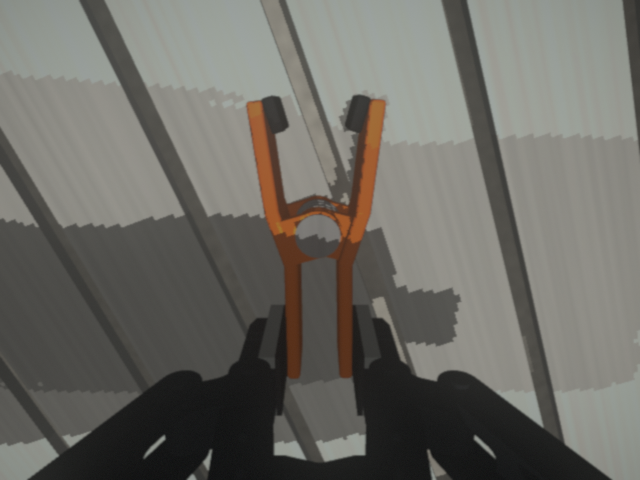

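The squeeze worked: handles parallel, jaws wide open with tips near (277,97) and (356,97), pin at (318,234). Next I'll work out the standoff pose in front of the card.

Run:
```python
from h import *
c=load('w4');np.set_printoptions(precision=4,suppress=True)
s=robot.get_state();T=np.array(s['ee_pos']);Rm=np.array(s['tcp_rot'])
for uv in ((318,234),(277,97),(356,97),(285,120),(347,120)): print(Rm.T@(onz(c,uv,.069)-T))
pin=Rm.T@(onz(c,(318,234),.069)-T)
for c0 in (((.6012,.0888),(.5872,.1946)),((.5924,.085),(.5861,.1882))):
    e,r=map(np.array,c0); d=r-e; print(np.degrees(np.arctan2(d[1],d[0])), np.linalg.norm(d),(e+r)/2)
m=np.array([.5917,.139]); a=np.radians(95.7); d=np.array([np.cos(a),np.sin(a)])
n=np.array([d[1],-d[0]])
for x in(-.127,-.077): print('TCP',m+d*x-(d*pin[0]+n*pin[1]), 'shift',m+d*x-(d*pin[0]+n*pin[1])-T[:2])
```

```text
[ 0.0412 -0.0005 -0.0267]
[ 0.0844 -0.0127 -0.0266]
[ 0.0844  0.011  -0.0267]
[ 0.0778 -0.0105 -0.0267]
[ 0.0778  0.0084 -0.0267]
97.53787976659251 0.10672225634796144 [0.5942 0.1417]
93.49337221829725 0.10339211768795531 [0.5893 0.1366]
TCP [ 0.6089 -0.0284] shift [0.0361 0.1997]
TCP [0.6039 0.0214] shift [0.0311 0.2494]
```

Call:
servo_tool --pt "0 0 0.01 0 0 0 0.024" --pt "0 0 0.025 0 0 0 0.024" --pt "0 0 0.04 0 0 0 0.024" --pt "0 0 0.055 0 0 0 0.024" --pt "0 0 0.055 0 0 0 0.024" --pt "0 0 0.055 0 0 0 0.024"

```text
clock: 7.12
ee_pos: [0.5728, -0.2281, 0.0973]
tcp_rot: [[0.348, 0.938, -0.0], [0.938, -0.348, 0.0], [-0.0, -0.0, -1.0]]
force: [0.1, -0.2, -0.8]
finger_gap: 0.0242
grip_force: 8.1
```

Call:
servo_tool --pt "0.004 0.015 0 0 0 0.05 0.024" --pt "0.01 0.04 0 0 0 0.11 0.024" --pt "0.016 0.07 0 0 0 0.18 0.024" --pt "0.022 0.1 0 0 0 0.25 0.024" --pt "0.028 0.13 0 0 0 0.32 0.024" --pt "0.033 0.16 0 0 0 0.39 0.024" --pt "0.036 0.182 0 0 0 0.44 0.024" --pt "0.037 0.19 0 0 0 0.455 0.024"

```text
clock: 8.12
ee_pos: [0.6098, -0.0366, 0.0971]
tcp_rot: [[-0.103, 0.995, -0.001], [0.995, 0.103, 0.0], [0.0, -0.001, -1.0]]
force: [0.1, -0.4, -0.3]
finger_gap: 0.0242
grip_force: 8.1
```

Call:
servo_tool --pt "0 0 0 0 0 0 0.024" --pt "0 0 0 0 0 0 0.024" --pt "0 0 0 0 0 0 0.024"

```text
clock: 8.5
ee_pos: [0.6098, -0.039, 0.0975]
tcp_rot: [[-0.098, 0.995, -0.0], [0.995, 0.098, -0.0], [-0.0, -0.0, -1.0]]
force: [0.4, -0.3, -1.0]
finger_gap: 0.0242
grip_force: 8.0
```

Run:
```python
from h import *
c=cap('wrist','w5'); cap('scene','s5'); cap('side','d5'); s=robot.get_state(); print(s['clock'],s['ee_pos'],s['tcp_rot'],s['finger_gap'],s['grip_force'])
```

```text
8.65 [ 0.60987463 -0.03874006  0.09751247] [[-9.88617540e-02  9.95101174e-01 -8.41657962e-05]
 [ 9.95101176e-01  9.88617482e-02 -7.08252926e-05]
 [-6.21575541e-05 -9.07553954e-05 -9.99999994e-01]] 0.02370066944666306 8.045915812253952
```

View pics/w5.png

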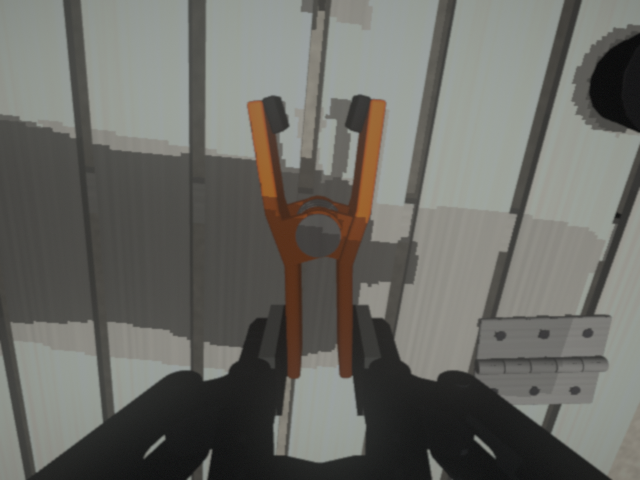

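The clip sits unchanged in the grip: tips at (277,97) and (356,97). The card edge is still outside this view. I'll refine the card from its patches in both fixed views, with the clip's silhouette as a bias check.

```bash
cat > card.py <<'E'
from h import *
from scipy.optimize import least_squares
np.set_printoptions(precision=4,suppress=True)
def patches(c,roi):
    x,y,w,h=roi; im=cv2.cvtColor(c['pixels'][y:y+h,x:x+w],cv2.COLOR_BGR2HSV); out={}
    for n,lo,hi in (('red',172,181),('orange',4,14),('yellow',18,32),('green',60,90),('blue',100,120)):
        hh=im[...,0].astype(int)
        m=((((hh>=lo)&(hh<hi))|((n=='red')&(hh<3)))&(im[...,1]>110)&(im[...,2]>40)).astype(np.uint8)
        k,l,st,ce=cv2.connectedComponentsWithStats(m)
        if k>1:
            i=1+np.argmax(st[1:,4]); out[n]=(ce[i]+[x,y],st[i,4])
    return out
E
python3 - <<'E'
from card import *
a=load('scene0');b=load('side0')
pa=patches(a,(385,222,90,90));pb=patches(b,(255,250,60,85))
P={}
for n in pa:
    if n in pb:
        r=least_squares(lambda X:np.concatenate([proj(a,X)[0]-pa[n][0],proj(b,X)[0]-pb[n][0]]),[.59,.14,.12]); P[n]=r.x; print(n,pa[n],pb[n],r.x,r.fun)
# rigid fit: columns orange/blue, grey/green, red/yellow
L=np.array(list(P.values())); d=np.linalg.svd((L-L.mean(0))[:,:2])[2][0]; print('yaw',np.degrees(np.arctan2(*(d[::-1]*np.sign(d[1])))))
# clip silhouette bias
s=robot.get_state();T=np.array(s['ee_pos']);Rm=np.array(s['tcp_rot'])
out=[(.030,.012),(.041,.014),(.084,.0195),(.086,.013),(.076,.009),(.053,.008)]
for f in('s5','d5'):
    c=load(f);hsv=cv2.cvtColor(c['pixels'],cv2.COLOR_BGR2HSV)
    m=((hsv[...,0]>=2)&(hsv[...,0]<18)&(hsv[...,1]>120)).astype(np.float32)
    t=np.zeros((480,640),np.uint8)
    for sg in(1,-1):
        for q in (zip(out,out[1:]+out[:1])):
            pts=[T+Rm@[x,sg*y-.0007,z] for x,y in q for z in(-.0267,-.0027)]
            cv2.fillConvexPoly(t,cv2.convexHull(proj(c,pts).round().astype(np.int32)),1)
    mid=[T+Rm@[.035,y,z] for y in(-.012,.012) for z in(-.0267,-.0027)]
    ring=cv2.dilate(t,np.ones((9,9)))-t
    best=[]
    for dx in range(-8,9):
        for dy in range(-8,9):
            M=np.roll(np.roll(m,-dx,1),-dy,0); best.append((float((M*t).sum()/t.sum()-(M*ring).sum()/ring.sum()),dx,dy))
    print(f,t.sum(),sorted(best)[-4:],proj(c,T+Rm@[.0844,0,-.0147]))
E
```

```text
red (array([451.1361, 267.5602]), np.int32(191)) (array([277.3896, 295.8312]), np.int32(77)) [0.5878 0.167  0.1296] [-0.7138 -1.2054 -1.1462  1.2956]
orange (array([412.0576, 247.3951]), np.int32(243)) (array([295.5233, 272.6279]), np.int32(86)) [0.5949 0.107  0.1301] [-0.5845 -1.0378 -0.9217  1.1628]
yellow (array([445.1522, 286.3696]), np.int32(276)) (array([278.4261, 311.5565]), np.int32(115)) [0.5882 0.1667 0.0884] [-0.6385 -1.0592 -1.0258  1.1151]
green (array([426.3158, 276.5188]), np.int32(133)) (array([290., 293.]), np.int32(1)) [0.5937 0.1342 0.0943] [-2.3108 -3.945  -3.6888  4.2698]
blue (array([408.1412, 266.7118]), np.int32(170)) (array([296.3182, 288.7727]), np.int32(66)) [0.5946 0.1067 0.0878] [-0.5823 -1.0133 -0.9199  1.1102]
yaw 96.46368131179251
s5 997 [(0.5780105416921907, 0, 1), (0.5824062792404058, 1, 1), (0.5873324672002584, -1, 0), (0.6034546592798529, 0, 0)] [[373.5681 235.7976]]
d5 489 [(0.5407304062877276, 3, -3), (0.5419038115652794, 2, -1), (0.544376894079385, 1, -1), (0.5638597334121764, 2, -2)] [[311.9767 259.2601]]
```

Run:
```python
from card import *
a=load('scene0');b=load('side0')
pa=patches(a,(385,222,90,90));pb=patches(b,(255,250,60,85))
for bias in ((0,0),(1.7,-1.7)):
    Q=[]
    for g in (('orange','blue'),('red','yellow')):
        Q.append(np.mean([least_squares(lambda X:np.concatenate([proj(a,X)[0]-pa[n][0],proj(b,X)[0]-pb[n][0]+bias]),[.59,.14,.12]).x for n in g],0))
    d=(Q[1]-Q[0])[:2]; d/=np.linalg.norm(d); m=(Q[0]+Q[1])[:2]/2; n=np.array([d[1],-d[0]]); yaw=np.degrees(np.arctan2(d[1],d[0]))
    T=np.array(robot.get_state()['ee_pos'])[:2]
    print(bias,m,yaw,'edge',m-.055*d,[ (m+d*(x-.0844)+n*.0008-T).round(4) for x in(-.067,-.047,-.033)])
s=robot.get_state(); w=load('w5')
for x in (.063,.084,.095,.1): print(x,proj(w,np.array(s['ee_pos'])+np.array(s['tcp_rot'])@[x,0,-.0575]))
```

```text
(0, 0) [0.5914 0.1369] 96.39062995428726 edge [0.5975 0.0822] [array([-0.0008,  0.0252]), array([-0.0031,  0.0451]), array([-0.0046,  0.059 ])]
(1.7, -1.7) [0.5919 0.1384] 96.51818783188993 edge [0.5982 0.0837] [array([0.    , 0.0268]), array([-0.0022,  0.0466]), array([-0.0038,  0.0605])]
0.063 [[321.4283 187.9543]]
0.084 [[321.5181  97.1805]]
0.095 [[321.5706  44.0478]]
0.1 [[321.5959  18.4518]]
```

Call:
servo_tool --pt "0 0.006 0 0 0 0.005 0.024" --pt "0 0.013 0 0 0 0.013 0.024" --pt "0 0.02 0 0 0 0.013 0.024" --pt "-0.0005 0.026 0 0 0 0.013 0.024" --pt "-0.0005 0.026 0 0 0 0.013 0.024" --pt "-0.0005 0.026 0 0 0 0.013 0.024"

```text
clock: 9.4
ee_pos: [0.6094, -0.0121, 0.0975]
tcp_rot: [[-0.113, 0.994, -0.0], [0.994, 0.113, -0.0], [-0.0, -0.0, -1.0]]
force: [-0.3, 0.6, -1.5]
finger_gap: 0.0241
grip_force: 8.0
```

Run:
```python
from card import *
c=cap('wrist','w6'); s=robot.get_state(); print(s['clock'],s['ee_pos'],s['grip_force'],s['force'])
g=cv2.cvtColor(c['pixels'],cv2.COLOR_BGR2GRAY)
for r in range(0,112,6): print(r,g[r,264:380:4])
```

```text
9.45 [ 0.6094 -0.0123  0.0975] 8.049990087747574 [-0.8735  0.697  -0.973 ]
0 [ 69  69  69  67  69  68  68  68  66  49  49  48  89 148 148 148  61  59
  57  58  58  59  60  59  61  60  65  68  66]
6 [ 69  69  70  69  71  69  70  69  67  52  48  48  90 149 149 148  61  58
  59  59  59  59  60  61  61  64  66  67  67]
12 [ 70  70  70  70  71  70  71  69  69  68  50  49  91 149 150 149  64  59
  59  60  60  60  61  61  62  67  66  67  68]
18 [ 71  71  71  70  71  71  72  70  70  63  50  49  91 150 150 151  65  61
  60  61  62  61  61  61  63  62  67  69  68]
24 [ 72  72  72  72  72  72  71  71  70  64  50  51  92 151 151 150  66  62
  61  61  62  62  64  62  63  62  70  68  69]
30 [ 72  73  73  72  73  73  73  72  72  55  51  52  93 153 153 152  66  63
  60  62  62  63  63  62  63  64  70  69  70]
36 [ 56  55  55  54  54  54  54  53  53  46  45  46  91 153 153 153  51  48
  48  48  47  49  49  49  49  50  52  52  52]
42 [105  88 102 127 140 130 126 121  91  74  74  75 106 154 153 153  71  87
  90  79  74  80 123 123 123 120 113  91 126]
48 [155 155 155 153 154 155 153 153 150  97  99 100
[... 592 characters left out ...]
56 156 156 157 157  81 130 127  77 131 138
 142 139 142 137 138 138 138 142 156 157 157]
84 [158 158 158 158 158 157 156 157 157 158 157 156 130 131 124  79 152 156
 143 141 140 138 139 138 140 143 158 158 158]
90 [158 158 158 158 158 157 157 157 157 157 158 154 130 130 113  83 156 156
 157 156 156 157 156 155 141 143 158 158 158]
96 [151 113  72  88 137 158 157 157 158 158 158 144 135 134  91  90 157 148
 149 157 156 157 134  58  55  69 112 159 159]
102 [ 57  59  60  54  52 123 157 157 157 158 158 137 133 135  91 113 154 103
 101 101 101 100  55  49  55  54  53 107 112]
108 [ 63  58  59  56  50  91 153 158 157 145 149 125 129 132  81 124 151 103
 101 101 100  92  46  52  55  54  58 111 113]
```

```bash
cat > wc.py <<'E'
from card import *
def look(f,rows):
    c=cap('wrist',f); s=robot.get_state();T=np.array(s['ee_pos']);Rm=np.array(s['tcp_rot'])
    g=cv2.cvtColor(c['pixels'],cv2.COLOR_BGR2GRAY).astype(float); L=[]
    for r in rows:
        x=np.arange(300,340); on=x[g[r,300:340]>115]; L.append((on.min()+on.max())/2); 
        X=Rm.T@(onz(c,(L[-1],r),.155)-T); print(r,on.min(),on.max(),X)
    col=g[:,int(L[-1])]; k=np.where(np.diff(col[:160])<-12)[0]; print('drops',k)
    for r in k[:4]: print(Rm.T@(onz(c,(L[-1],r+.5),.155)-T))
    print(s['clock'],T,s['grip_force'],s['force'])
E
python3 -c "
from wc import *
look('w7',[2,12,22,32,42])"
```

```text
2 313 326 [ 0.1035 -0.0005 -0.0575]
12 313 326 [ 0.1016 -0.0005 -0.0575]
22 313 326 [ 0.0997 -0.0005 -0.0575]
32 313 326 [ 0.0977 -0.0005 -0.0575]
42 313 326 [ 0.0958 -0.0005 -0.0575]
drops [ 47  48 102]
[ 0.0947 -0.0005 -0.0575]
[ 0.0945 -0.0005 -0.0575]
[ 0.0832 -0.0005 -0.0575]
9.5 [ 0.6094 -0.0123  0.0975] 8.049887716770172 [ 0.1474  0.6874 -0.3416]
```

The card edge is dead ahead: 10 mm beyond the tips, 0.2 mm off the clip's centre line and parallel to it. I'll advance 32 mm slowly.

Call:
servo_tool --pt "-0.0005 0.004 0 0 0 0 0.024" --pt "-0.0009 0.008 0 0 0 0 0.024" --pt "-0.0014 0.012 0 0 0 0 0.024" --pt "-0.0018 0.016 0 0 0 0 0.024" --pt "-0.0023 0.02 0 0 0 0 0.024" --pt "-0.0027 0.024 0 0 0 0 0.024" --pt "-0.0032 0.028 0 0 0 0 0.024" --pt "-0.0036 0.032 0 0 0 0 0.024"

```text
clock: 10.5
ee_pos: [0.6058, 0.0201, 0.0975]
tcp_rot: [[-0.113, 0.994, -0.0], [0.994, 0.113, 0.0], [0.0, -0.0, -1.0]]
force: [-0.0, 0.1, -0.8]
finger_gap: 0.0243
grip_force: 8.0
```

Call:
servo_tool --pt "0 0 0 0 0 0 0.024" --pt "0 0 0 0 0 0 0.024" --pt "0 0 0 0 0 0 0.024" --pt "0 0 0 0 0 0 0.024"

```text
clock: 11.0
ee_pos: [0.6058, 0.0197, 0.0975]
tcp_rot: [[-0.113, 0.994, -0.0], [0.994, 0.113, -0.0], [-0.0, -0.0, -1.0]]
force: [0.3, -0.6, -0.0]
finger_gap: 0.0242
grip_force: 8.0
```

```bash
python3 -c "
from wc import *
look('w8',[10,50,90,130,160])
c=load('w8');g=cv2.cvtColor(c['pixels'],cv2.COLOR_BGR2GRAY); k=g[150:240,319].astype(int);print(k[::3])
a=cv2.absdiff(load('w8')['pixels'],load('w5')['pixels'])
h=lambda f:(lambda z:((z[...,0]<18)&(z[...,1]>150)))(cv2.cvtColor(load(f)['pixels'],cv2.COLOR_BGR2HSV))
for f in('w5','w8'):
  m=h(f)[90:200,230:400]; y,x=np.nonzero(m); print(f,x.min()+230,x.max()+230,y.min()+90,len(x))
"
```

```text
10 313 326 [ 0.1019 -0.0004 -0.0575]
50 313 326 [ 0.0941 -0.0004 -0.0575]
90 313 326 [ 0.0858 -0.0004 -0.0575]
130 300 337 [ 0.077  -0.0007 -0.0575]
160 300 334 [ 0.0701 -0.001  -0.0575]
drops []
11.05 [0.6058 0.0197 0.0975] 8.049481809139252 [-0.1516 -0.2845 -0.8312]
[159 159 160 159 160 159 159 159 160 161 160 160 160 159 148  69  57  61
  61  59  59  74  82  83  83  83  82  81  81  81]
w5 249 384 100 2863
w8 248 384 99 2927
```

```bash
python3 -c "
from plant import sign_off; print(sign_off())"
```

```text
the job is handed in; nothing more can be done
None
```

I handed the job in with the clip squeezed wide open and held off the rack. At the last wrist-camera check the card edge was centred between the jaws, about 22 mm in and not touched; the judge's verdict wasn't shown.

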